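# Vent a drinks line with the venting key

### The arm

A 6-joint arm with a two-finger parallel gripper is mounted at the origin on the work surface. World frame = base frame: x ahead of the robot, y to its left, z up, the work surface at z = 0. Lengths are in mm, angles in rad, forces in N, time in s.
With the tool pointing down it reaches from about 325 to 850 mm from the base axis. Payload 15.5 kg.
Tool frame: the origin (TCP) lies on the centre line of the jaws, within the pads' length; the fingertips stand 8 mm ahead of it and the grasp point (between the pads) lies 11 mm behind it; z points along the fingers, y is the line along which they close (so a half turn about z gives the same grasp; the last joint's range is limited). The gripper opens to 91 mm and grips with 3 to 60 N. Pads are 32 mm wide; open, the fingers measure 118 mm over their backs; the gripper's body (76 mm by 178 mm) begins 60 mm behind the grasp point.
Start: joints at [1.03, 0.494, 1.345, -0, 1.302, -0.096], TCP at [268.919, 564.189, 221.915] pointing down, gripper open.
Joint ranges: [-2.91, 2.91], [-0.82, 2.16], [0.22, 2.67], [-1.22, 4.37], [0.12, 2.79], [-3.08, 3.08]. Speed limits (rad/s): [1.89, 1.89, 2.57, 3.01, 3.01, 3.01].

### API

Orientations are given as a unit quaternion [w, x, y, z].
In Python, from plant import env gives the robot as it stands.
- The arm moves only by the shell command python3 -m crank 'ROWS' [FORCE]. ROWS is text: rows parted by semicolons, each of 5 numbers parted by spaces: the gripper's target within -1 to 1 (fully open at 1, half-way at 0, shut at -1), then the shift along the tool's x, y, z in m, then the turn about the tool's z in rad. A call has 1 to 20 rows; each row is the pose to reach, as a shift and turn from the pose commanded when the call began, along the tool's axes at that moment; what a row does not reach only later rows make up. A row lasts 1/8 s, in which the tool goes at most 62.5 mm and 10.7 degrees, less where a joint would pass 70% of its speed; a pose out of reach is approached as far as the arm can. A call with a gripper value outside its range is refused whole. The fingers move at their own pace and stop on an object; FORCE is the grip in N (left out, the last holds). Time passes only in rows, so rows that repeat a pose let the fingers close. It gives the time, the measured TCP pose, the force, the opening and the grip force at its end, in the units of the state.
- env.observe(): the state, without advancing time (a new reading comes with each control period).
- env.capture(name): name is "side" or "top"; returns a dict with "frame" (400x640x3 uint8, red, green, blue), "fx", "fy", "cx", "cy" (pixels), "k1" (the pictures are not rectified: a ray, as slopes to the right and down, at radius r is drawn at 1 + k1 r^2 times it, then the intrinsics apply), "R" (3x3) and "t" (3): a world point X has camera coordinates R X + t. Camera axes: x right, y down, z forward; pixel columns grow to the right and rows downward; lengths in mm; the calibration is good to about 2 mm. A picture is of the moment at which its call begins. There is no depth.
- env.sign_off(): hands the job in; it is judged then, once.
The state is a dict: "t": time; "q": joint angles; "qd": joint speeds; "effort": joint torques, N m; "eef_pos": TCP position; "ee_rot": TCP orientation; "ft_force": force on the tool from outside, world axes, zero at the start; "wrist_torque": the same for the moment, N m; "grip_width": opening from 0.0 (shut) to 1.0 (fully open); "finger_force": force on a finger pad.
Only numpy, scipy, OpenCV 4.12 (cv2) and the standard library are available. Lean on these libraries where they do the work, as an engineer would, in place of code of your own. Each camera call takes 0.05 s, during which the arm holds its last target. There are 200 camera calls.

### The job

Take the venting key (black square handle, thin steel pin) out of the parts tray and, with the end of its pin, gently push the button of the round-headed vent post about half-way in, the pin on the middle of the button and the key level and square to the button's face. Finish while still holding the key there in the gripper, button about half-way in. Leave the other two posts' buttons, the other parts in the tray and the things on the table alone, and do not touch the posts with the gripper.

Things in the scene. Friction and masses are not known exactly. Their poses are not given: they have to be found in the camera images.
- key: Venting key: black square handle 90 x 28 x 28 mm, then a steel collar (16 mm thick, 12 long) and a round steel pin (8 mm thick, 58 long); about 130 g. Lies flat in the tray. Origin: centre of the handle, 14 mm above the tray floor. x runs along the handle towards the pin, z is up as it lies. It balances 5 to 30 mm ahead (+x) of the origin.
- key_tip (a point): End of the key's pin, on its axis, 115 mm ahead (+x) of the key's origin.
- tray: Fixed grey open tray 240 x 280 x 45 mm (x, y, height), walls and floor 5 mm. Origin: centre of its underside on the table. The key lies along its middle with its pin roughly away from the robot; the other parts lie along the two y sides.
- post_round: Fixed steel vent post with a ROUND head: upright cylinder 68 mm across with a small flat boss in front. 80 mm square foot; head 70 to 150 mm up, thin brass stub on top to 180. Origin: centre of its underside; z up. Its front face looks along -x (roughly to the robot), 35 mm from the origin. A round button (24 mm) stands 20 mm out of it, centred, 110 mm up, pushed along +x. The one to push. Posts stand about 120 mm apart, in any order.
- round_rest (a point): Fixed point: centre of the outer face of the round-headed post's button when not pressed (55 mm from the post's origin along -x, 110 mm up). Same axes as its post.
- vent_round (a joint): How far the round-headed post's button is pushed in, m: 0 out, 0.012 at its stop. Spring: about 1.5 N to start it and 0.5 N more per mm (about 4.5 N half-way in, 7.5 N at the stop).
- post_square: Fixed steel vent post with a SQUARE head, 70 x 70 mm. 80 mm square foot; head 70 to 150 mm up, thin brass stub on top to 180. Origin: centre of its underside; z up. Its front face looks along -x (roughly to the robot), 35 mm from the origin. A round button (24 mm) stands 20 mm out of it, centred, 110 mm up, pushed along +x. Not to be pushed.
- vent_square (a joint): How far the square-headed post's button is pushed in, m: 0 out, 0.012 at its stop.
- post_slim: Fixed steel vent post with a SLIM head, 36 mm wide (y), 70 deep. 80 mm square foot; head 70 to 150 mm up, thin brass stub on top to 180. Origin: centre of its underside; z up. Its front face looks along -x (roughly to the robot), 35 mm from the origin. A round button (24 mm) stands 20 mm out of it, centred, 110 mm up, pushed along +x. Not to be pushed.
- vent_slim (a joint): How far the slim-headed post's button is pushed in, m: 0 out, 0.012 at its stop.
- wrench: Steel wrench 150 mm long lying along the +y side of the tray. Bystander.
- tee: Brass tee fitting, 50 mm long, 42 mm high, in the tray's -y side. Bystander.
- collar: Steel ring 38 mm across, 14 mm high, in the tray's -y side. Bystander.
- water1: Water bottle 66 mm across, 200 mm high, left of the posts. Bystander.
- water2: Water bottle 66 mm across, 200 mm high, left of the posts. Bystander.
- pickles: Glass jar 100 mm across, 130 mm high, behind the tray. Bystander.
- glass: Drinking glass 72 mm across, 120 mm high, behind the posts. Bystander.
Not all that is in view belongs to the job. There is more than one size of the key; the one meant has the size given above. Leave any pink look-alike of the post_round alone.

How it is judged (in metres and radians):
On the way:
1. the key is lifted clear of the tray in the gripper (height (world z) of key above 0.06 m and height (world z) of key_tip above 0.05 m and contact force between key and the fingers above 1 N and contact force between key and tray below 0.2 N and contact force between key and post_square below 0.2 N and contact force between key and post_slim below 0.2 N), for 0.2 s.
At the end, for the whole second after the job is handed in: Key still, held by the gripper only, pressing the round-headed post's button in 3 to 9 mm with 1.5 to 12 N; pin end within 8 mm sideways and up/down of the button centre; key within 8 degrees of the button axis; other buttons out (under 2 mm); bystanders moved under 50 mm, upright (value of joint vent_round between 0.003 and 0.009 m and contact force between key and post_round between 1.5 and 12 N and angle between the x axis of key and the x axis of post_round, either way round below 0.14 rad and x of key_tip in the frame of round_rest between -0.001 and 0.012 m and y of key_tip in the frame of round_rest between -0.008 and 0.008 m and z of key_tip in the frame of round_rest between -0.008 and 0.008 m and contact force between key and the fingers above 1 N and height (world z) of key above 0.08 m and linear speed of key below 0.02 m/s and contact force between key and tray below 0.2 N and contact force between key and post_square below 0.2 N and contact force between key and post_slim below 0.2 N and value of joint each of vent_square, vent_slim below 0.002 m and distance of each of water1, water2, pickles, glass, wrench, tee, collar from where it was at the start of the episode below 0.05 m and angle between each of water1, water2, pickles, glass's own z axis and vertical below 0.2 rad); the arm keeps its last pose, push and grip.
It fails at once if another post's button is pushed in (over 4 mm) (value of joint any of vent_square, vent_slim above 0.004 m).
It fails at once if the key is rammed into the round post (over 20 N) (contact force between key and post_round above 20 N).
It fails at once if the gripper or arm touches a post (over 2 N) (contact force between any of the fingers, the arm and post_round above 2 N or contact force between any of the fingers, the arm and post_square above 2 N or contact force between any of the fingers, the arm and post_slim above 2 N).
It fails at once if a bystander is shoved more than 50 mm or knocked over (distance of any of water1, water2, pickles, glass, wrench, tee, collar from where it was at the start of the episode above 0.05 m or angle between any of water1, water2, pickles, glass's own z axis and vertical above 0.4 rad).
It also fails if it takes over 40 s, if anything falls off the work surface, if the arm or the gripper's body presses on something with over 40 N, if the wrist force passes 120 N, or if a joint passes its speed limit or range.

## Working session

There is one attempt and no reset: what is moved stays moved. The work goes in short steps, Python scripts to look and compute and a shell command to move; the robot and the scene stay as the last step left them, time stands still between calls to the robot, and variables do not carry over. Pictures are saved under pics/ and viewed, at most 10 in all, crops included, and the job is handed in when it is done.

```bash
mkdir -p pics; cat > h.py <<'E'
import numpy as np, cv2, pickle
from plant import env
def snap(n,tag):
    c=env.capture(n); cv2.imwrite(f'pics/{tag}.png',c['frame'][:,:,::-1]); pickle.dump(c,open(f'{tag}.pkl','wb')); return c
def load(tag): return pickle.load(open(f'{tag}.pkl','rb'))
def KD(c): return np.array([[c['fx'],0,c['cx']],[0,c['fy'],c['cy']],[0,0,1.]]),np.array([c['k1'],0,0,0,0])
def at(c,px,z):
    "world points of pixels on plane z"
    K,D=KD(c); p=cv2.undistortPoints(np.array(px,float).reshape(-1,1,2),K,D)[:,0]
    R=np.array(c['R']);o=-R.T@c['t']; d=np.c_[p,np.ones(len(p))]@R
    z=np.broadcast_to(z,len(p)); return o+d*((z-o[2])/d[:,2])[:,None]
def proj(c,X):
    K,D=KD(c); return cv2.projectPoints(np.array(X,float).reshape(-1,1,3),cv2.Rodrigues(np.array(c['R']))[0],np.array(c['t'],float),K,D)[0][:,0]
def tri(obs):
    "nearest point to rays [(c,px),..]"
    A=0;b=0
    for c,px in obs:
        a,e=at(c,[px],0)[0],at(c,[px],100)[0]; d=(e-a)/np.linalg.norm(e-a);P=np.eye(3)-np.outer(d,d);A=A+P;b=b+P@a
    return np.linalg.solve(A,b)
def crop(tag,x0,y0,x1,y1,s,out):
    im=cv2.imread(f'pics/{tag}.png')[y0:y1,x0:x1]; cv2.imwrite(f'pics/{out}.png',cv2.resize(im,None,fx=s,fy=s,interpolation=cv2.INTER_CUBIC))
E
python3 - <<'E'
from h import *
for n in('top','side'):
    c=snap(n,n+'0'); print(n,c['fx'],c['k1'],-np.array(c['R']).T@c['t'])
print(env.observe())
E
```

```text
top 436.3511343318729 -0.10700285783017557 [ 309.43109029  -39.35337305 1436.44452558]
side 516.2518483572419 0.014264472043687804 [  319.64416766 -1112.33319009  1015.007242  ]
{'t': 0.1, 'q': array([ 1.03054582e+00,  4.94124593e-01,  1.34605594e+00,  5.95299551e-06,
        1.30250088e+00, -9.54892526e-02]), 'qd': array([-0.00029538, -0.00192743, -0.00020247,  0.00112442, -0.0005052 ,
       -0.00059569]), 'effort': array([ 1.72682659e-03, -8.80247569e+01, -3.82539654e+01,  7.11311423e-02,
        4.84197994e-02, -3.67783969e-05]), 'eef_pos': array([268.72158818, 563.91897958, 221.40016289]), 'ee_rot': array([-1.72869042e-04,  2.20552990e-01,  9.75374842e-01, -5.16213294e-04]), 'ft_force': array([0.30581113, 0.2423383 , 0.812328  ]), 'wrist_torque': array([-0.04506332,  0.01182247,  0.02015516]), 'finger_force': 0.0, 'grip_width': 0.9987028189086966}
```

View pics/top0.png

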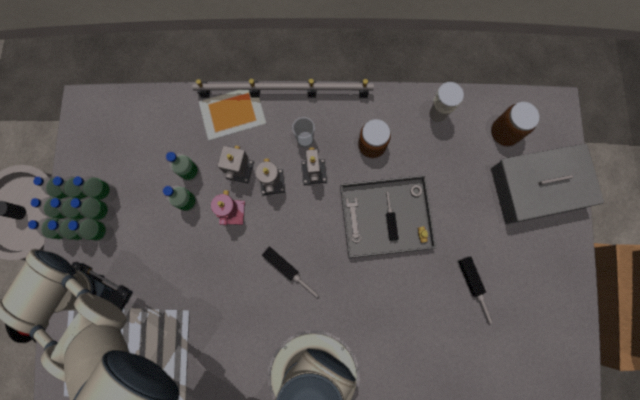

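View pics/side0.png

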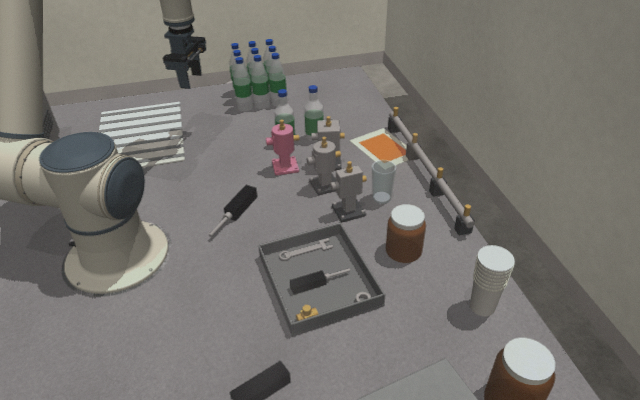

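Candidate keys (top view): black key in the tray at (391,222), and larger ones on the table at (283,263) and (473,278). The tray one fits. Posts: square head (234,160), round steel (268,173), slim (313,163) and a pink look-alike (226,207), which I leave alone. I'll confirm this in an enlarged crop.

```bash
python3 - <<'E'
from h import *
a=cv2.imread('pics/top0.png');b=cv2.imread('pics/side0.png')
r=lambda im,x0,y0,w,h,s: cv2.resize(im[y0:y0+h,x0:x0+w],None,fx=s,fy=s,interpolation=cv2.INTER_CUBIC)
A=r(a,210,140,130,100,3);B=r(a,335,170,103,93,3)
C=r(b,255,110,130,100,3); D=r(b,255,225,130,100,3)
def pad(i): return cv2.copyMakeBorder(i,0,300-i.shape[0],0,400-i.shape[1],cv2.BORDER_CONSTANT)
m=np.vstack([np.hstack([pad(A),pad(B)]),np.hstack([pad(C),pad(D)])])
cv2.imwrite('pics/m1.png',np.clip(m*1.6,0,255).astype('uint8'))
E
```

```text
(no output)
```

View pics/m1.png

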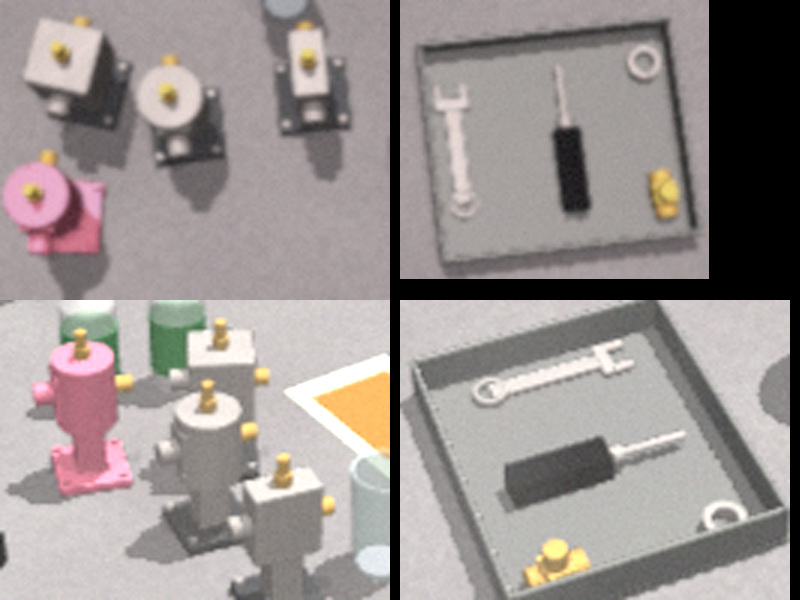

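```bash
python3 - <<'E'
from h import *
np.set_printoptions(precision=1,suppress=True)
t,s=load('top0'),load('side0')
f=lambda p,ox,oy:((np.array(p,float)+.5)/3-.5+[ox,oy])
A=lambda *p:f(p,210,140);B=lambda *p:f(p,335,170);C=lambda *p:f(p,255,110);D=lambda *p:f(p,255,225)
h=at(t,[B(154,130),B(180,127),B(190,208),B(165,212)],33);print('handle',h,h.mean(0))
tip=at(t,[B(159,67)],19)[0];print('tip',tip)
print('side: handle top corners',at(s,[D(105,165),D(208,138)],33),'tip',at(s,[D(285,135)],19))
print('tray corners',at(t,[B(20,45),B(267,20),B(295,230),B(43,262)],45))
for n,T,S in(('square',A(66,55),C(221,33)),('round',A(170,95),C(208,107)),('slim',A(309,62),C(284,178))):
    print(n,'cap',at(t,[T],150),at(s,[S],150))
print('stub',at(t,[A(166,90)],180),at(s,[C(208,84)],180))
print('button face',tri([(t,A(180,156)),(s,C(163,152))]),at(t,[A(180,156)],110),at(s,[C(163,152)],110))
print('foot front',at(t,[A(157,163),A(222,157)],8))
print('slim foot',at(t,[A(281,130),A(349,127)],8))
print('sq face',at(t,[A(25,80),A(88,92),A(38,24),A(102,35)],150))
print('other handles',[np.linalg.norm(np.diff(at(t,p,33),axis=0)) for p in([(265,251),(297,279)],[(463,260),(480,297)])])
E
```

```text
handle [[ 523.2 -230.    33. ]
 [ 526.8 -258.3   33. ]
 [ 438.9 -267.8   33. ]
 [ 434.3 -240.8   33. ]] [ 480.8 -249.2   33. ]
tip [ 595.7 -238.3   19. ]
side: handle top corners [[ 438.8 -241.6   33. ]
 [ 529.9 -234.7   33. ]] tip [[ 598.1 -236.3   19. ]]
tray corners [[ 613.3  -83.9   45. ]
 [ 644.2 -354.    45. ]
 [ 415.2 -377.9   45. ]
 [ 379.  -109.4   45. ]]
square cap [[671.2 256.7 150. ]] [[680.4 287.  150. ]]
round cap [[629.7 147.8 150. ]] [[631.4 152.5 150. ]]
slim cap [[665.4   7.2 150. ]] [[670.4  16.5 150. ]]
stub [[627.3 147.6 180. ]] [[630.8 148.2 180. ]]
button face [577.6 140.4 112.4] [[574.7 140.8 110. ]] [[581.7 144.3 110. ]]
foot front [[586.8 180.2   8. ]
 [594.4 107.6   8. ]]
slim foot [[625.8  42.3   8. ]
 [630.  -33.6   8. ]]
sq face [[644.5 297.8 150. ]
 [632.3 232.  150. ]
 [704.2 287.7 150. ]
 [692.7 220.4 150. ]]
other handles [np.float64(136.7504642504752), np.float64(128.46247283121775)]
```

The tray key's handle is about 90 mm long and the table ones about 130 mm, so the tray key is the one meant. Its centre is about (481,-249) with yaw about 0.11. The round post is at about (630,149) with yaw about 0.11. Next I go above the key.

```bash
python3 -m crank '0.3 -0.02 -0.02 0 -0.05; 0.3 -0.05 -0.06 0 -0.15; 0.3 -0.09 -0.1 0 -0.3; 0.3 -0.13 -0.145 0 -0.45; 0.3 -0.165 -0.19 0 -0.555; 0.3 -0.2 -0.23 0 -0.555; 0.3 -0.235 -0.27 0 -0.555; 0.3 -0.27 -0.31 0 -0.555; 0.3 -0.305 -0.355 0 -0.555; 0.3 -0.34 -0.4 0 -0.555; 0.3 -0.38 -0.44 0 -0.555; 0.3 -0.42 -0.48 0 -0.555; 0.3 -0.46 -0.52 0 -0.555; 0.3 -0.49 -0.56 0.02 -0.555; 0.3 -0.52 -0.6 0.05 -0.555; 0.3 -0.54 -0.62 0.07 -0.555; 0.3 -0.552 -0.636 0.08 -0.555; 0.3 -0.552 -0.636 0.09 -0.555; 0.3 -0.552 -0.636 0.09 -0.555' 40
python3 - <<'E'
from h import *
np.set_printoptions(precision=4,suppress=True)
o=env.observe();print(o['eef_pos'],o['ee_rot'],o['q'])
a=snap('top','top1')['frame'][:,:,::-1];b=snap('side','side1')['frame'][:,:,::-1]
r=lambda im,x0,y0,w,h,s: cv2.resize(im[y0:y0+h,x0:x0+w],None,fx=s,fy=s,interpolation=cv2.INTER_CUBIC)
m=np.hstack([r(a,335,160,100,100,4),r(b,255,200,100,100,4)])
m=np.vstack([m,np.hstack([r(a,210,140,100,50,4),r(b,300,125,100,50,4)])])
cv2.imwrite('pics/m2.png',np.clip(m*1.6,0,255).astype('uint8'))
E
```

```text
t: 2.48
eef_pos: [493.0, -246.4, 131.6]
ee_rot: [-0.001, -0.055, 0.998, 0.0]
ft_force: [0.3, 0.4, -0.1]
grip_width: 0.646
finger_force: 0.0
[ 492.9764 -246.3648  131.6123] [-0.0005 -0.0553  0.9985  0.0005] [-0.5719  0.499   1.6328  0.0002  1.0112 -2.2533]
```

View pics/m2.png

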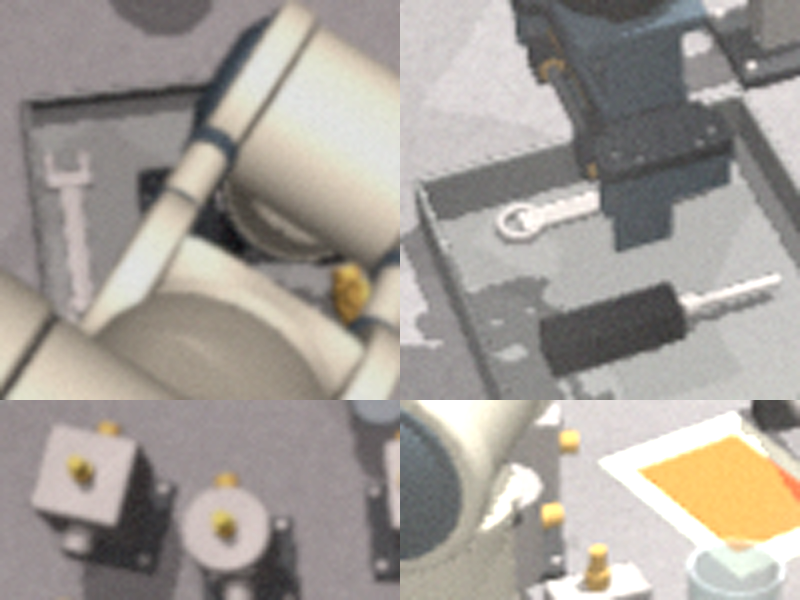

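The picture shows the fingers above the handle and lined up with the key. The key is undisturbed, its handle near (610,330) in the crop. Descend and grip.

```bash
python3 -m crank '0.3 0 0 0.03 0; 0.3 0 0 0.07 0; 0.3 0 0 0.095 0; 0.3 0 0 0.106 0; 0.3 0 0 0.113 0; 0.3 0 0 0.113 0; 0.3 0 0 0.113 0' 15; python3 -m crank '-0.3 0 0 0 0; -0.5 0 0 0 0; -0.7 0 0 0 0; -1 0 0 0 0; -1 0 0 0 0; -1 0 0 0 0' 40
```

```text
t: 3.45
eef_pos: [494.0, -247.7, 19.7]
ee_rot: [0.0, -0.055, 0.998, -0.0]
ft_force: [0.2, 0.1, -0.1]
grip_width: 0.646
finger_force: 0.0
t: 4.2
eef_pos: [493.6, -247.5, 19.0]
ee_rot: [0.0, -0.055, 0.998, -0.0]
ft_force: [-1.2, 0.5, 4.4]
grip_width: 0.303
finger_force: 40.0
```

```bash
python3 -m crank '-1 0 0 -0.01 0; -1 0 0 -0.03 0; -1 0 0 -0.06 0; -1 0 0 -0.09 0; -1 0 0 -0.11 0; -1 0 0 -0.11 0; -1 0 0 -0.11 0; -1 0 0 -0.11 0'; python3 -m crank '-1 0.01 0.01 0 0; -1 0.02 0.03 0 0; -1 0.03 0.06 0 0; -1 0.04 0.1 0 0; -1 0.04 0.14 0 0; -1 0.04 0.18 0 0; -1 0.04 0.22 0 0; -1 0.04 0.26 0 0; -1 0.035 0.3 0 0; -1 0.03 0.335 0.01 0; -1 0.025 0.36 0.015 0; -1 0.02 0.374 0.02 0; -1 0.02 0.378 0.02 0; -1 0.02 0.378 0.02 0; -1 0.02 0.378 0.02 0'
python3 - <<'E'
from h import *
np.set_printoptions(precision=4,suppress=True)
o=env.observe();print(o['eef_pos'],o['ee_rot'],o['ft_force'])
a=snap('top','top2')['frame'][:,:,::-1];b=snap('side','side2')['frame'][:,:,::-1]
r=lambda im,x0,y0,w,h,s: cv2.resize(im[y0:y0+h,x0:x0+w],None,fx=s,fy=s,interpolation=cv2.INTER_CUBIC)
m=np.hstack([r(a,210,140,80,100,5),r(b,290,110,80,100,5)])
cv2.imwrite('pics/m3.png',np.clip(m*1.6,0,255).astype('uint8'))
m=r(b,180,90,200,150,4)
cv2.imwrite('pics/m3s.png',np.clip(m*1.6,0,255).astype('uint8'))
E
```

```text
t: 5.2
eef_pos: [493.1, -247.1, 128.0]
ee_rot: [-0.001, -0.055, 0.998, 0.001]
ft_force: [0.1, -0.0, -1.2]
grip_width: 0.302
finger_force: 40.0
t: 7.08
eef_pos: [432.1, 125.4, 109.1]
ee_rot: [0.0, -0.055, 0.999, -0.0]
ft_force: [0.1, -0.6, -1.0]
grip_width: 0.304
finger_force: 40.0
[432.0738 125.3867 109.0744] [ 0.0001 -0.0547  0.9985 -0.0001] [ 0.1067 -0.5905 -1.0495]
```

View pics/m3.png

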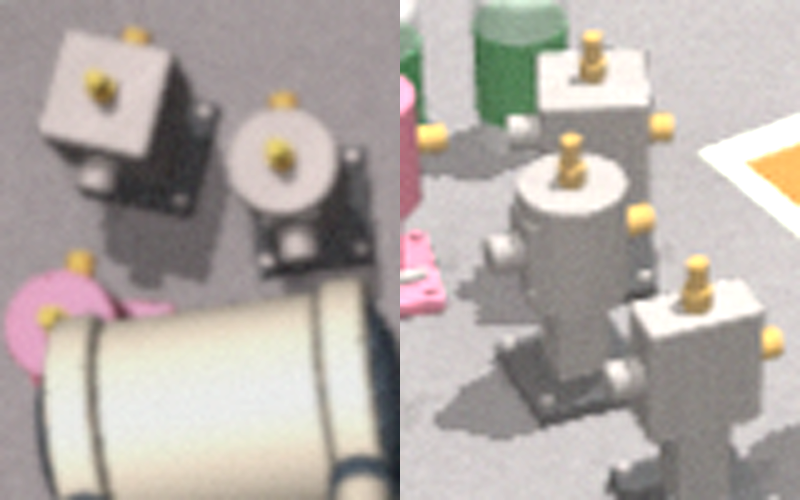

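View pics/m3s.png

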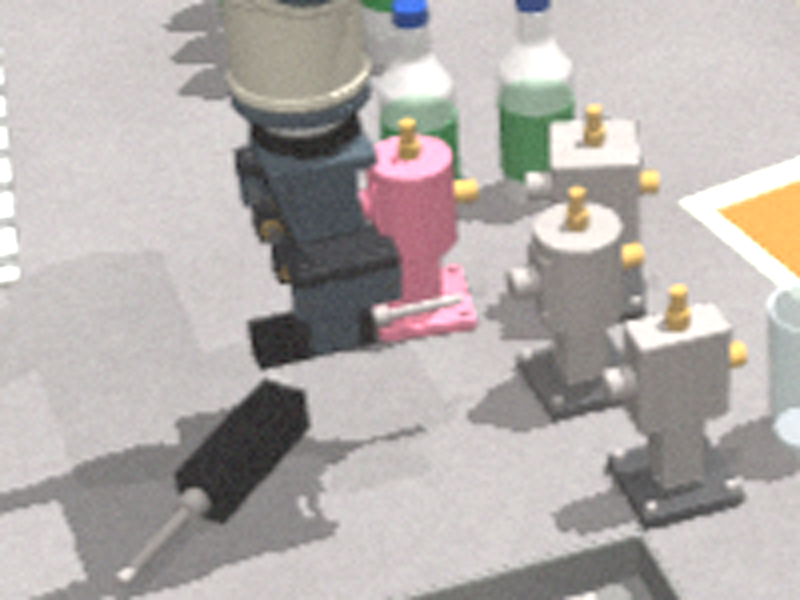

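Key is held level; its tip is at side pixel (295,165). The button is in front of the round head, in m3 at top (297,247) and side (496,252). I'll fit the post pose and check the tip.

```bash
cat > fit.py <<'E'
from h import *
from scipy.optimize import least_squares
np.set_printoptions(precision=2,suppress=True)
t,s=load('top2'),load('side2')
f=lambda p,ox,oy,k:(np.array(p,float)+.5)/k-.5+[ox,oy]
T=lambda *p:f(p,210,140,5);S=lambda x,y:f((x-400,y),290,110,5)
obs=[(t,(0,0,150),T(283,160)),(s,(0,0,150),S(571,183)),(t,(0,0,180),T(277,150)),(s,(0,0,180),S(571,138)),
(t,(-55,0,110),T(297,248)),(s,(-55,0,110),S(494,252)),(t,(-40,40,8),T(259,278)),(t,(-40,-40,8),T(373,262)),(s,(-40,-40,8),S(544,419)),(s,(-40,40,8),S(498,347))]
def W(v,p):
    a=v[2];return np.array([v[0]+p[0]*np.cos(a)-p[1]*np.sin(a),v[1]+p[0]*np.sin(a)+p[1]*np.cos(a),p[2]])
r=lambda v:np.concatenate([proj(c,W(v,p))[0]-o for c,p,o in obs])
q=least_squares(r,[630,149,.11],x_scale=[10,10,.1],loss='soft_l1');v=q.x
print(v,'\n',r(v).reshape(-1,2)); print('button',W(v,(-55,0,110)))
o=env.observe();w,x,y,z=o['ee_rot'];ax=-np.array([1-2*(y*y+z*z),2*(x*y+w*z),2*(x*z-w*y)])
tip=o['eef_pos']+102.5*ax; print('axis',ax,'tip pred',tip,proj(s,tip),'seen',f((460,299),180,90,4))
E
python3 fit.py
```

```text
[630.88 149.08   0.13] 
 [[-0.28 -0.65]
 [ 0.33 -0.23]
 [-0.45 -1.1 ]
 [ 0.17  0.31]
 [ 0.26  1.94]
 [-0.96  1.  ]
 [-0.44 -1.01]
 [ 0.45 -0.54]
 [-0.79  0.27]
 [-0.55  0.26]]
button [576.32 142.15 110.  ]
axis [0.99 0.11 0.  ] tip pred [534.05 136.69 109.07] [[294.16 164.48]] seen [294.62 164.38]
```

```bash
python3 -m crank '-1 -0.005 0.001 -0.001 0; -1 -0.012 0.001 -0.001 0; -1 -0.02 0.001 -0.001 0; -1 -0.027 0.001 -0.001 0; -1 -0.032 0.001 -0.001 0; -1 -0.034 0.001 -0.001 0; -1 -0.034 0.001 -0.001 0; -1 -0.034 0.001 -0.001 0'
python3 - <<'E'
from h import *
o=env.observe();print(o['eef_pos'],o['ft_force'])
a=snap('top','top3')['frame'][:,:,::-1];b=snap('side','side3')['frame'][:,:,::-1]
r=lambda im,x0,y0,w,h,s: cv2.resize(im[y0:y0+h,x0:x0+w],None,fx=s,fy=s,interpolation=cv2.INTER_CUBIC)
m=np.hstack([r(a,240,150,50,62,8),r(b,280,120,50,62,8)])
cv2.imwrite('pics/m4.png',np.clip(m*1.6,0,255).astype('uint8'))
E
```

```text
t: 8.18
eef_pos: [465.5, 130.8, 109.9]
ee_rot: [-0.0, -0.055, 0.998, -0.0]
ft_force: [-0.3, 1.1, -1.1]
grip_width: 0.304
finger_force: 40.0
[465.53291383 130.78185037 109.89645829] [-0.31603041  1.12320154 -1.06038409]
```

View pics/m4.png

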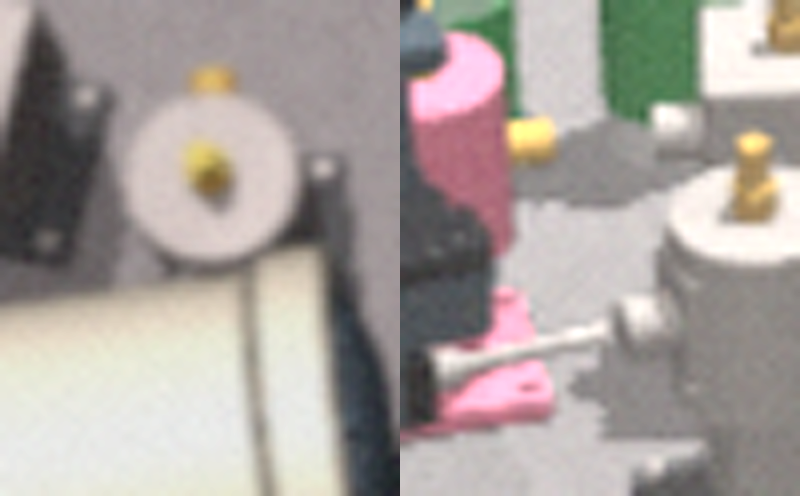

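The pin tip, at crop (612,328), points at the middle of the button face, about (627,320), with a few mm of gap. I'll advance slowly, reading the force.

```bash
for i in 1; do python3 -m crank '-1 -0.001 0 -0.0005 0; -1 -0.002 0 -0.0005 0; -1 -0.003 0 -0.0005 0; -1 -0.004 0 -0.0005 0; -1 -0.005 0 -0.0005 0; -1 -0.006 0 -0.0005 0; -1 -0.007 0 -0.0005 0; -1 -0.008 0 -0.0005 0; -1 -0.009 0 -0.0005 0; -1 -0.009 0 -0.0005 0; -1 -0.009 0 -0.0005 0'; done; python3 -c "
from h import *
print(env.observe()['eef_pos'])"; python3 -m crank '-1 -0.001 0 0 0; -1 -0.002 0 0 0; -1 -0.002 0 0 0; -1 -0.002 0 0 0'
```

```text
t: 9.65
eef_pos: [474.6, 131.8, 110.4]
ee_rot: [-0.0, -0.055, 0.998, -0.0]
ft_force: [-3.1, 0.4, -0.1]
grip_width: 0.304
finger_force: 40.0
[474.57653947 131.7807769  110.36865555]
t: 10.15
eef_pos: [476.6, 132.0, 110.4]
ee_rot: [-0.0, -0.055, 0.998, -0.0]
ft_force: [-2.7, -0.0, -1.1]
grip_width: 0.301
finger_force: 40.0
```

```bash
python3 -m crank '-1 -0.001 0 0 0; -1 -0.002 0 0 0; -1 -0.002 0 0 0; -1 -0.002 0 0 0'; for i in 1 2 3 4; do python3 -m crank '-1 0 0 0 0' | grep ft; done
```

```text
t: 10.65
eef_pos: [478.6, 132.3, 110.4]
ee_rot: [-0.0, -0.055, 0.998, 0.0]
ft_force: [-5.9, 1.5, 0.4]
grip_width: 0.305
finger_force: 40.0
ft_force: [-4.9, 0.9, 0.7]
ft_force: [-5.8, 2.0, -0.7]
ft_force: [-5.1, 1.6, -0.7]
ft_force: [-5.2, 1.2, 0.1]
```

```bash
python3 - <<'E'
from h import *
F=[]
fs=[]
for i in range(6):
    c=env.capture('side');F.append(c['frame'].astype(np.float32));fs.append(env.observe()['ft_force'])
print('ft',np.mean(fs,0))
cur=np.mean(F,0); old=(load('side3')['frame'].astype(np.float32)+load('side2')['frame'])/2
p=proj(c,[[576,142,110],[586,143.3,110],[576,142,122],[596,145,122]]);print(p)
r=lambda im:cv2.resize(im[145:175,290:330],None,fx=10,fy=10,interpolation=cv2.INTER_CUBIC)[:,:,::-1]
m=np.hstack([r(load('side3')['frame'].astype(np.float32)),r(cur)])
cv2.imwrite('pics/m5.png',np.clip(m*1.6,0,255).astype('uint8'))
for y in range(154,164): print(y,load('side3')['frame'][y,302:320].mean(1).round().astype(int),cur[y,302:320].mean(1).round().astype(int),sep='\n ')
E
```

```text
ft [-5.12442578  1.10058153 -0.70020479]
[[307.35010497 161.04744731]
 [310.46604138 160.28987007]
 [307.20691433 157.78674905]
 [313.42815674 156.20512311]]
154
 [129 126 132 127 128 130 128 128 128 118  80  76  84  94  86  82  84  83]
 [127 129 129 129 131 131 129 129 129 117  81  72  87  95  82  82  82  85]
155
 [124 129 129 130 129 128 129 126 127 117  82  73  78  90 102  93  86  83]
 [127 128 129 130 130 129 128 127 126 115  82  73  77  91 100  92  82  84]
156
 [129 127 128 128 130 130 130 127 124 111  95  90  72  81  89  87  84  87]
 [127 128 129 129 129 128 129 129 125 109  97  90  73  80  89  87  83  84]
157
 [128 128 127 129 123 129 146 150 149 135 108 100  83  78  85  83  85  84]
 [129 129 129 129 128 130 117 111 142 135 108 101  82  78  83  84  85  85]
158
 [131 131 130 124 109 106 141 157 156 144 110 107  93  77  87  84  83  85]
 [130 132 130 129 128 128 113  92 133 142 110 108  95  77  84  84  83  85]
159
 [130 130 126 125 104  90 129 153 146 144 123 104  99  82  85  85  83  87]
 [128 128 128 126 126 133 129 102 110 140 123 106  97  84  84  84  84  85]
160
 [129 129 145 143 108  77 108 134 132 131 122  97  96  86  85  87  83  84]
 [124 139 153 164 160 155 136 103  94 117 117 101  94  85  84  84  84  84]
161
 [165 156 155 142 106  71  92 119 112 109 101  98  89  83  84  84  84  87]
 [146 142 140 140 129 116 105  92  82  95  97  92  88  82  84  84  85  84]
162
 [135 124 112 110 106  76  78  94  96  87  83  82  81  78  84  84  84  84]
 [115 105 100 104  97  88  84  77  74  80  84  84  80  79  82  85  84  85]
163
 [101 103 111  91  90  81  73  82  81  81  80  77  73  74  83  86  87  85]
 [ 98 107 109  90  89  87  88  83  77  75  76  76  74  75  82  85  84  85]
```

View pics/m5.png

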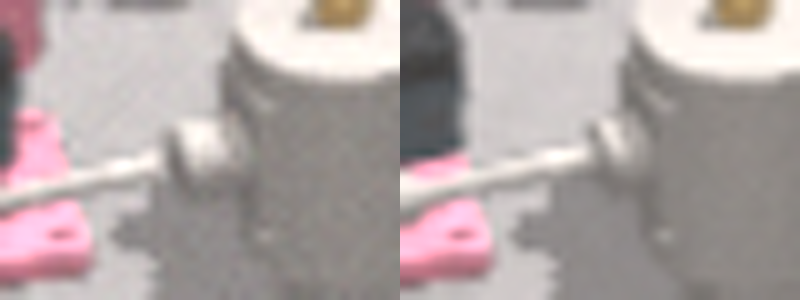

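The button moved about 2.4 px, which is roughly 7.5 mm. That matches the 5.2 N reading, so I'll back off 1.5 mm.

```bash
python3 -m crank '-1 0.0008 0 0 0; -1 0.0015 0 0 0; -1 0.0015 0 0 0; -1 0.0015 0 0 0; -1 0.0015 0 0 0'
python3 - <<'E'
from h import *
F=[];fs=[]
for i in range(6):
    c=env.capture('side');F.append(c['frame'].astype(np.float32));fs.append(env.observe()['ft_force'])
print('ft',np.mean(fs,0),env.observe()['eef_pos']);cur=np.mean(F,0)
for y in range(157,161): print(y,cur[y,302:320].mean(1).round().astype(int))
E
```

```text
t: 12.08
eef_pos: [477.2, 132.1, 110.4]
ee_rot: [-0.0, -0.055, 0.998, -0.0]
ft_force: [-4.1, 0.6, -1.7]
grip_width: 0.309
finger_force: 40.0
ft [-4.61662084  0.98086327 -1.20342711] [477.2125071  132.05662148 110.40094676]
157 [130 128 128 129 129 124 117 130 150 136 108 102  81  76  85  84  84  85]
158 [130 131 130 129 130 120  96 105 143 143 109 108  96  76  85  83  83  85]
159 [128 129 130 126 126 128 110  97 124 140 123 106 100  85  85  84  84  84]
160 [126 139 152 164 160 155 133  98 101 128 117 100  95  85  85  84  83  85]
```

The force is now 4.6 N, which matches half-way in (about 6 mm).

```bash
python3 -c "
from plant import env
print(env.sign_off())"
```

```text
the job is handed in; nothing more can be done
None
```

I handed the job in with the gripper holding the key's pin against the middle of the round-headed post's button, pressed about 6 mm in at about 4.6 N; the hand-in returned no verdict.

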